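Open the locked shop till

TASK

Open the shop till: slide the steel safety catch on its sloping panel fully aside to uncover the release button, press the button in until the cash drawer springs out, then pull the drawer all the way open and let go. Leave the catch aside and do not shift or knock over the wares standing about.

Things in the scene. Friction and masses are not known exactly. Their poses are not given: they have to be found in the camera images.
- till: Fixed wooden shop till, 262 mm wide (its y), 252 mm deep (its x, from -112 to +140 mm with the drawer shut), 264 mm tall. Origin on the table, in the middle of its width; x runs from its front to its back, y sideways, z up. A cash drawer in front below, a sloping steel panel above it, a ledge over that.
- panel (a point): Middle of the steel panel's lower front edge (till x -100, z 65 mm). The flat panel, 240 mm wide, rises from here to x +30, z 156 mm: 35 degrees from level, its outward normal (-0.574, 0, 0.819) in the till's frame. The point's axes are as the till's.
- ledge_edge (a point): Middle of the lower front edge of the ledge (till x -38, z 250 mm), 14 mm thick, 262 mm wide, reaching from the back wall forward over the panel, 8 mm past the vertical through the button's centre. So a tool pointing straight down cannot get to the catch or button; one tilted about 35 degrees, square to the panel, has room.
- catch_fin (a point): Centre of the top edge of the safety catch's fin. The catch is a steel plate, 60 mm up the slope, 70 mm sideways, top 18 mm above the panel; in its middle an upright fin, 12 mm thick sideways, 44 mm up the slope, 30 mm tall. Axes: x up the slope, y the till's y, z out of the panel. Fixed 14 mm high rails run sideways 34 mm up and down the slope from its middle.
- catch (a joint): How far the catch has been slid, m: 0 to 0.008 at the start (covering the button), 0.070 fully aside. Grows as the catch moves along the till's +y. Sliding friction about 2 N; it stays where it is left.
- button_top (a point): Centre of the release button's top face. Black round button, 36 mm diameter, standing 8 mm out of the panel, its centre at x = -30, y = -45 mm in the till's frame; it is under the catch plate at the start. Axes: x up the slope, y sideways, z out of the panel; it is pressed along -z of these axes.
- button (a joint): How far the button is pressed, m: 0 out, 0.010 fully in. Sprung: it takes about 1 N to start and 4.5 N fully in; the drawer is released at about 0.0055 (about 3 N) and the button springs back by itself when let go.
- drawer_pull (a point): Centre of the top of the drawer's pull, a dark wooden block: 16 mm thick (y), 40 mm tall (top 56 mm above the table), sticking out 45 mm in front of the drawer front along the till's -x; this point is 25 mm in front of the drawer front. It moves with the drawer, axes as the till's. It is pinched from above across its thickness.
- drawer (a joint): How far the cash drawer is out, m: 0 shut and latched, 0.140 fully open. It slides along the till's -x. A spring throws it about 0.045 out when the button is pressed; from there it must be pulled (about 2 to 3 N) and stays where it is left.
- soup_bowl: Black lacquer bowl, 110 mm across, 60 mm tall, standing loose on the till's ledge; origin under its centre. Leave alone.
- masu: Open square wooden measuring box, 85 x 85 x 56 mm, loose, beside the till or the drawer's path; origin under its centre. Leave alone.
- caddy: Dark red tea caddy, 72 mm diameter, 85 mm tall, loose, beside the till or the drawer's path; origin under its centre. Leave alone.
- flask: White china flask, 76 mm diameter, 140 mm tall, loose, beside the till; origin under its centre. Leave alone.
- chopstick_box: Black flat box, 240 x 60 x 28 mm, loose, on the table beyond the open drawer's end; origin under its centre. Leave alone.
- plates: Stack of three lacquer plates, 140 mm diameter, 37 mm tall, loose; origin under its centre. Leave alone.

How it is judged:
By the outcome, as a careful person would: the job done as asked, in the order asked, and still so for the second after the job is handed in, with the robot touching nothing.
It also fails if it takes over 59 s, if anything falls off the work surface, if the arm or the gripper's body presses on something with over 40 N, if the wrist force passes 120 N, or if a joint passes its speed limit or range.

ROBOT

A 7-joint arm with a two-finger parallel gripper is mounted at the origin on the work surface. World frame = base frame: x ahead of the robot, y to its left, z up, the work surface at z = 0. Lengths are in mm, angles in rad, forces in N, time in s.
With the tool pointing down it reaches from about 400 to 875 mm from the base axis. Payload 4.4 kg.
Tool frame: the origin (TCP) lies at the very end of the fingers, on their centre line; the grasp point (between the pads) lies 19 mm behind it; z points along the fingers, y is the line along which they close (so a half turn about z gives the same grasp; the last joint's range is limited). The gripper opens to 85 mm and grips with 20 to 120 N. Pads are 22 mm wide; open, the fingers measure 114 mm over their backs; the gripper's body (76 mm by 85 mm) begins 54 mm behind the grasp point. The pads swing forward as they close: fully open they stand 13 mm farther back than shut.
Start: joints at [1.062, 0.628, 0.038, 1.517, -0.027, 0.996, -0.02], TCP at [278.534, -587.313, 231.313] pointing down, gripper open.
Joint ranges: [-3.06, 3.06], [-0.37, 2.12], [-1.25, 1.32], [0.18, 2.47], [-1.1, 4.24], [0.23, 1.98], [-2.94, 2.94]. Speed limits (rad/s): [2.57, 2.57, 3.14, 3.14, 3.14, 3.14, 3.14].

INTERFACE

Orientations are given as [roll, pitch, yaw] about the fixed x, y, z axes, in that order (R = Rz(yaw) Ry(pitch) Rx(roll)).
In Python, from cell import read_state, cams, order gives the robot as it stands.
- The arm moves only by the tool move_arm, never from a script. Its argument "targets" is text: rows parted by semicolons, each of 7 numbers parted by spaces: the gripper's target within -1 to 1 (fully open at 1, half-way at 0, shut at -1), then the shift along the tool's x, y, z in cm, then the turn, a rotation vector about the tool's x, y, z in degrees. A call has 1 to 5 rows; each row shifts and turns the commanded pose from where the row before left it, along the tool's axes as they then stand; what a row does not reach is not made up. A row lasts 1/12 s, in which the tool goes at most 41.7 mm and 7.16 degrees, less where a joint would pass 70% of its speed; a pose out of reach is approached as far as the arm can. A call with a gripper value outside its range is refused whole. The fingers move at their own pace and stop on an object; the grip force is fixed at half the most. Time passes only in rows, so rows that do not move let the fingers close. It gives the time, the measured TCP pose, the force, the opening and the grip force at its end, in the units of the state.
- read_state(): the state, without advancing time (a new reading comes with each control period).
- cams.get_image(name): name is "side" or "top" or "wrist"; returns a dict with "color" (400x640x3 uint8, red, green, blue), "fovy" (degrees; the focal length in pixels is half the picture's height over the tangent of half this angle, whatever the lens; pixels are square), "cx", "cy" (the principal point, pixels), "rvec" (rotation vector, rad) and "tvec" (3), from world to camera coordinates, as OpenCV has them. Camera axes: x right, y down, z forward; pixel columns grow to the right and rows downward; lengths in mm; the calibration is good to about 2 mm. A picture is of the moment at which its call begins. There is no depth.
- order.finish_job(): hands the job in; it is judged then, once.
The state is a dict: "clock": time; "qpos": joint angles; "qd": joint speeds; "tau": joint torques, N m; "eef_pos": TCP position; "tool_rot": TCP orientation; "force": force on the tool from outside, world axes, zero at the start; "torque": the same for the moment, N m; "width": finger opening in mm; "gripper_force": force on a finger pad.
Only numpy, scipy, OpenCV 4.12 (cv2) and the standard library are available. Lean on these libraries where they do the work, as an engineer would, in place of code of your own. Each camera call takes 0.05 s, during which the arm holds its last target. There are 200 camera calls.

## Working session

There is one attempt and no reset: what is moved stays moved. The work goes in short steps, Python scripts to look and compute and a tool call to move; the robot and the scene stay as the last step left them, time stands still between calls to the robot, and variables do not carry over. Pictures are saved under pics/ and viewed, at most 10 in all, crops included, and the job is handed in when it is done.

Besides the shell and the picture viewer there is one more tool, called by a JSON object that holds its "fn" and its "kwargs". move_arm: Moves the arm, as the interface text tells. Its arguments: {"type":"object","properties":{"targets":{"type":"string"}},"required":["targets"]}

```bash
mkdir -p pics; ls
python3 - <<'E'
from cell import read_state, cams
import cv2
s=read_state();print(s)
for n in("side","top"):
    d=cams.get_image(n);cv2.imwrite(f"pics/{n}0.png",d["color"][:,:,::-1])
    print(n,d["fovy"],d["cx"],d["cy"],d["rvec"],d["tvec"])
E
```

```text
pics
{'clock': 0.0, 'qpos': array([ 1.06220651,  0.62937583,  0.03843579,  1.51837138, -0.02699823,
        0.99629617, -0.01998633]), 'qd': array([0.00025222, 0.000734  , 0.00065949, 0.00123279, 0.00081053,
       0.0027262 , 0.00029097]), 'tau': array([ 2.48869592e-04, -5.63411880e+01,  1.22626193e+00, -1.93443114e+01,
        1.10197012e-02,  1.05005069e-02,  6.85685407e-06]), 'eef_pos': array([ 278.2590954 , -586.73132186,  230.36865127]), 'tool_rot': array([-3.13965996e+00,  2.50138917e-05,  4.42809387e-01]), 'force': array([ 0.51700727,  0.27736814, -0.38223285]), 'torque': array([-0.07728094, -0.00816754,  0.02767947]), 'gripper_force': 0.0, 'width': 85.54088923341385}
side 55.62674508953379 311.3552553699417 201.44083722034506 [ 1.65125492 -2.42274192  0.39110203] [152.06066374 595.27542892 963.87583037]
top 55.20561801595476 319.57738233948317 203.36934645053748 [ 2.14937901 -2.09875272  0.15541043] [ -71.69008243  608.09686066 1287.11907913]
```

View pics/side0.png

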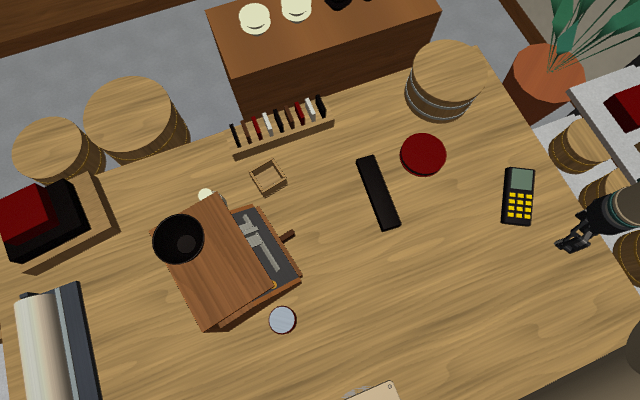

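View pics/top0.png

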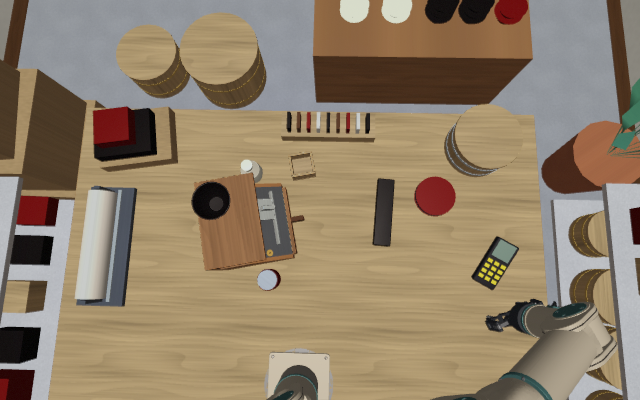

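The side and top views show the till with its front facing right in the top image (world -y): ledge corners at about (256,174), (268,262) and (205,270) in top, and the pull at (303,218). I'll enlarge both views to get accurate corners.

```bash
cat > h.py <<'E'
import numpy as np,cv2
from cell import read_state,cams,order
from scipy.spatial.transform import Rotation as Ro
def cam(n):
    d=cams.get_image(n);f=200/np.tan(np.radians(d["fovy"]/2))
    K=np.array([[f,0,d["cx"]],[0,f,d["cy"]],[0,0,1]])
    return d,K,cv2.Rodrigues(d["rvec"])[0],np.array(d["tvec"]).reshape(3)
def ray(c,uv):
    d,K,R,t=c;v=R.T@np.linalg.inv(K)@np.array([*uv,1.]);return -R.T@t,v/np.linalg.norm(v)
def plane(c,uv,z):
    o,v=ray(c,uv);return o+v*(z-o[2])/v[2]
def two(c1,u1,c2,u2):
    A=0;b=0
    for c,u in((c1,u1),(c2,u2)):
        o,v=ray(c,u);P=np.eye(3)-np.outer(v,v);A=A+P;b=b+P@o
    return np.linalg.solve(A,b)
def crop(c,name,x,y,w,h,k):
    cv2.imwrite(name,cv2.resize(c[0]["color"][y:y+h,x:x+w,::-1],None,fx=k,fy=k,interpolation=cv2.INTER_CUBIC))
E
python3 - <<'E'
from h import *
a=cam("top");b=cam("side")
crop(a,"pics/t1.png",185,145,130,150,4); crop(b,"pics/s1.png",145,150,165,190,3)
E
python3 -c "
import cv2,numpy as np
a=cv2.imread('pics/t1.png');b=cv2.imread('pics/s1.png')
h=max(len(a),len(b));p=lambda i:np.pad(i,((0,h-len(i)),(0,0),(0,0)))
i=np.hstack([p(a),p(b)]);print(i.shape,a.shape);cv2.imwrite('pics/ts1.png',cv2.resize(i,None,fx=.75,fy=.75))"
```

```text
(600, 1015, 3) (600, 520, 3)
```

View pics/ts1.png

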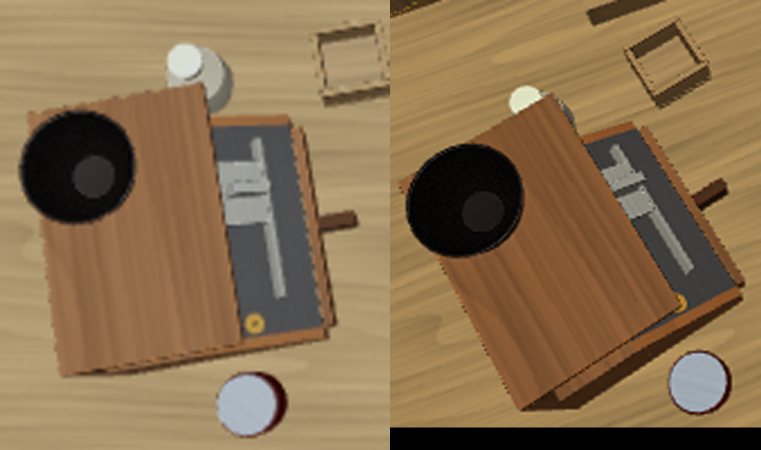

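Crops: ledge-top corners (top crop) at (204,84), (240,342), (62,375), (27,112), and in the side crop at (548,96), (680,305), (521,408), (400,180). The fin top is near (246,186) and the pull near (340,221). I'll triangulate and fit the till.

Run:
```python
from h import *
a=cam("top");b=cam("side")
T=lambda x,y:((x+.5)/3-.5+185,(y+.5)/3-.5+145)
S=lambda x,y:((x-390+.5)/2.25-.5+145,(y+.5)/2.25-.5+150)
P=[(204,84),(240,342),(62,375),(27,112)];Q=[(548,96),(680,305),(521,408),(400,180)]
W=[]
for p,q in zip(P,Q):
    w=two(a,T(*p),b,S(*q));print(w.round(1),plane(a,T(*p),264).round(1),plane(b,S(*q),264).round(1))
    W.append((plane(a,T(*p),264)[:2]+plane(b,S(*q),264)[:2])/2)
W=np.array(W)
L=np.array([(-38,-131),(-38,131),(140,131),(140,-131)],float)
Z=lambda m:m[:,0]+1j*m[:,1]
l,w=Z(L),Z(W); r=np.vdot(l-l.mean(),w-w.mean()); th=np.angle(r); o=w.mean()-np.exp(1j*th)*l.mean()
print("yaw",th,"o",o,"res",(w-o-np.exp(1j*th)*l).round(1))
loc=lambda p:np.exp(-1j*th)*(p[0]+1j*p[1]-o)
for n,p,q,z in[("pulltip",(356,220),(725,187),56),("pullbase",(320,223),(696,205),56),("caddy",(246,405),(699,382),85),("flask",(184,61),(525,102),140),("masu",(350,62),(667,62),56)]:
    A=plane(a,T(*p),z);B=plane(b,S(*q),z);print(n,A.round(0),B.round(0),loc(A).round(1),loc(B).round(1))
fl=two(a,T(246,186),b,S(626,183));print("fin",fl,loc(fl))
```

```text
[667.9 146.2 246. ] [662.  139.6 264. ] [661.6 146.8 264. ]
[408.9  90.6 265. ] [409.3  91.2 264. ] [408.7  90.3 264. ]
[373.9 259.5 265.4] [373.9 259.9 264. ] [374.1 259.9 264. ]
[629.1 312.8 266. ] [629.8 314.3 264. ] [629.7 312.8 264. ]
yaw 1.773166017755579 o (528.8665244033621+151.87161252829912j) res [-3.1+2.2j  0.8+2.4j  1.6-2.8j  0.7-1.8j]
pulltip [556.  -2.  56.] [554.   0.  56.] (-156.6+4.3j) (-153.7+6.3j)
pullbase [552.  39.  56.] [545.  42.  56.] (-115.1+0.4j) (-110.9+6.1j)
caddy [344. 110.  85.] [344. 109.  85.] (-3.7+189j) (-4.8+190.1j)
flask [719. 189. 140.] [718. 190. 140.] (-1.9-193.2j) (-0.8-193.3j)
masu [744.  11.  56.] [740.  12.  56.] (-181.4-182.4j) (-179.7-179.2j)
fin [576.68039308 109.4453276  152.93409973] (-51.1706615707727-38.310822039210564j)
```

```bash
cat >> h.py <<'E'
TH=1.773; O=np.array([528.9,151.9,0]); RT=Ro.from_euler('z',TH)
s35,c35=.574,.819
RP=RT*Ro.from_matrix(np.array([[c35,0,s35],[0,-1,0],[s35,0,-c35]]))   # square to panel, tool x up slope
RD=RT*Ro.from_matrix(np.array([[1.,0,0],[0,-1,0],[0,0,-1]]))   # straight down
def panel(s,y,h): return O+RT.apply([-30+s*c35-h*s35,y,114+s*s35+h*c35])  # s up slope from button, h above panel
def now():
    st=read_state();return st["eef_pos"],Ro.from_euler('xyz',st["tool_rot"])
def rows(tp,tR,g,n,p=None,R=None):
    if p is None:p,R=now()
    rv=(R.inv()*tR).as_rotvec()
    print("dist",np.linalg.norm(tp-p).round(1),"turn",np.degrees(np.linalg.norm(rv)).round(1))
    out=[]
    for i in range(n):
        Rc=R*Ro.from_rotvec(rv*i/n)
        d=Rc.inv().apply((tp-p)/n)/10;out.append(" ".join(f"{x:g}" for x in [g,*d.round(2),*np.degrees(rv/n).round(2)]))
    for i in range(0,n,5):print("; ".join(out[i:i+5]))
def local():
    p,R=now();q=RT.inv().apply(p-O)
    d=q-np.array([-30,0,114]);print("till",q.round(1),"panel s,y,h",(np.array([d[0]*c35+d[2]*s35,q[1],-d[0]*s35+d[2]*c35])).round(1),"rot err",np.degrees((R.inv()*RP).as_rotvec()).round(1))
E
python3 - <<'E'
from h import *
print(panel(0,-80,130))
rows(panel(0,-80,130),RP,-1,20)
E
```

```text
[628.28079911  65.47777388 220.47      ]
dist 740.5 turn 82.7
-1 2.98 -2.2 0.05 1.16 1.48 -3.68; -1 3.11 -2 0.18 1.16 1.48 -3.68; -1 3.23 -1.79 0.3 1.16 1.48 -3.68; -1 3.33 -1.57 0.41 1.16 1.48 -3.68; -1 3.41 -1.35 0.53 1.16 1.48 -3.68
-1 3.47 -1.11 0.65 1.16 1.48 -3.68; -1 3.52 -0.88 0.76 1.16 1.48 -3.68; -1 3.54 -0.63 0.86 1.16 1.48 -3.68; -1 3.55 -0.39 0.96 1.16 1.48 -3.68; -1 3.54 -0.14 1.06 1.16 1.48 -3.68
-1 3.52 0.11 1.15 1.16 1.48 -3.68; -1 3.47 0.36 1.24 1.16 1.48 -3.68; -1 3.41 0.61 1.32 1.16 1.48 -3.68; -1 3.32 0.85 1.39 1.16 1.48 -3.68; -1 3.22 1.09 1.45 1.16 1.48 -3.68
-1 3.11 1.33 1.51 1.16 1.48 -3.68; -1 2.98 1.55 1.56 1.16 1.48 -3.68; -1 2.83 1.77 1.6 1.16 1.48 -3.68; -1 2.67 1.98 1.64 1.16 1.48 -3.68; -1 2.49 2.18 1.66 1.16 1.48 -3.68
```

{"fn": "move_arm", "kwargs": {"targets": "-1 3 -2.2 0 1.2 1.5 -3.7; -1 3.1 -2 0.2 1.2 1.5 -3.7; -1 3.2 -1.8 0.3 1.2 1.5 -3.7; -1 3.3 -1.6 0.4 1.2 1.5 -3.7; -1 3.4 -1.4 0.5 1.2 1.5 -3.7"}}

```text
clock: 0.72
eef_pos: [365.4, -422.3, 229.7]
tool_rot: [-3.059, -0.147, 0.763]
force: [0.9, -0.3, -1.1]
width: 25.4
gripper_force: 0.0
```

{"fn": "move_arm", "kwargs": {"targets": "-1 3.5 -1.1 0.6 1.2 1.5 -3.7; -1 3.5 -0.9 0.8 1.2 1.5 -3.7; -1 3.5 -0.6 0.9 1.2 1.5 -3.7; -1 3.5 -0.4 1 1.2 1.5 -3.7; -1 3.5 -0.1 1.1 1.2 1.5 -3.7"}}

```text
clock: 1.13
eef_pos: [452.2, -260.1, 226.4]
tool_rot: [-3.026, -0.31, 1.079]
force: [0.8, -0.5, -0.7]
width: -0.1
gripper_force: 0.0
```

{"fn": "move_arm", "kwargs": {"targets": "-1 3.5 0.1 1.1 1.2 1.5 -3.7; -1 3.5 0.4 1.2 1.2 1.5 -3.7; -1 3.4 0.6 1.3 1.2 1.5 -3.7; -1 3.3 0.9 1.4 1.2 1.5 -3.7; -1 3.2 1.1 1.4 1.2 1.5 -3.7"}}

```text
clock: 1.55
eef_pos: [539.6, -97.8, 225.8]
tool_rot: [-3.049, -0.475, 1.412]
force: [0.6, -0.8, -0.2]
width: -0.1
gripper_force: 0.0
```

Run:
```python
from h import *
print(read_state()["clock"],read_state()["qpos"].round(2))
local();rows(panel(0,-80,130),RP,-1,6)
```

```text
1.55 [ 0.69  0.65 -0.47  1.69 -0.21  1.03  0.27]
till [-246.8   39.6  225.8] panel s,y,h [-113.4   39.6  216. ] rot err [  5.4   6.9 -18.1]
dist 185.9 turn 20.1
-1 2.56 1.15 1.31 0.91 1.14 -3.01; -1 2.47 1.31 1.34 0.91 1.14 -3.01; -1 2.37 1.46 1.37 0.91 1.14 -3.01; -1 2.26 1.6 1.39 0.91 1.14 -3.01; -1 2.14 1.74 1.41 0.91 1.14 -3.01
-1 2.02 1.87 1.42 0.91 1.14 -3.01
```

{"fn": "move_arm", "kwargs": {"targets": "-1 2.6 1.2 1.3 0.9 1.1 -3; -1 2.5 1.3 1.3 0.9 1.1 -3; -1 2.4 1.5 1.4 0.9 1.1 -3; -1 2.3 1.6 1.4 0.9 1.1 -3; -1 2.1 1.7 1.4 0.9 1.1 -3"}}

```text
clock: 1.97
eef_pos: [614.5, 38.7, 221.6]
tool_rot: [-3.121, -0.587, 1.708]
force: [-0.1, -0.5, 0.9]
width: 0.3
gripper_force: 0.0
```

{"fn": "move_arm", "kwargs": {"targets": "-1 2 1.9 1.4 0.9 1.1 -3; -1 0 0 0 0 0 0; -1 0 0 0 0 0 0"}}

```text
clock: 2.22
eef_pos: [629.1, 66.6, 220.3]
tool_rot: [-3.139, -0.607, 1.771]
force: [-1.0, -0.9, 0.6]
width: -0.3
gripper_force: 0.0
```

Run:
```python
from h import *
print(read_state()["clock"],read_state()["qpos"].round(2),read_state()["force"])
local()
a=cam("wrist");b=cam("top");c=cam("side")
crop(b,"pics/x.png",225,145,100,130,3);crop(c,"pics/y.png",200,160,110,150,3)
A=a[0]["color"][:,:,::-1];B=cv2.imread("pics/x.png")
h=400;B=np.pad(B,((0,10),(0,0),(0,0)))
B=B[:400]
im=np.hstack([A,np.pad(B,((0,400-len(B)),(0,0),(0,0)))])
cv2.imwrite("pics/w2.png",cv2.resize(im,None,fx=.8,fy=.8));print(im.shape)
np.set_printoptions(suppress=True)
R,t=a[2],a[3]
for n,p in[("button",panel(0,-45,8)),("fin top",panel(0,-41,48)),("finfar",panel(22,-41,48)),("finnear",panel(-22,-41,48)),("tip",now()[0])]:
    v=a[1]@(R@p+t);print(n,(v[:2]/v[2]).round(0))
```

```text
2.2167 [ 0.47  0.81 -0.59  1.48 -0.2   1.09  0.31] [-1.02241789 -0.90449585  0.59263032]
till [-103.7  -81.1  220.3] panel s,y,h [  0.7 -81.1 129.4] rot err [-0.1  0.2 -0.1]
(400, 940, 3)
button [276. 196.]
fin top [265. 209.]
finfar [264. 182.]
finnear [267. 234.]
tip [312. 257.]
```

View pics/w2.png

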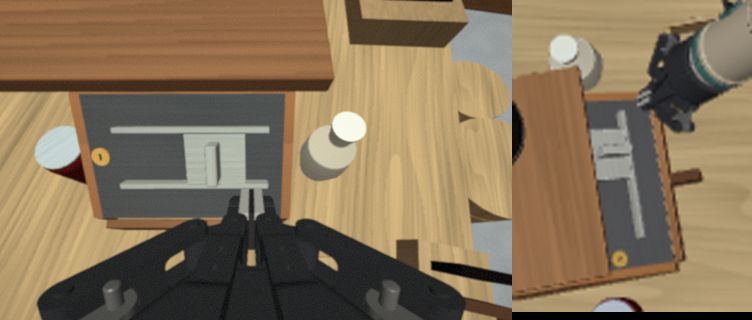

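The wrist view shows the fin top at about full-frame (264,180)–(264,231), within a few pixels of where my estimate puts it. I'll go down beside it on the -y side.

{"fn": "move_arm", "kwargs": {"targets": "-1 0 -0.4 2.5 0 0 0; -1 0 0 2.5 0 0 0; -1 0 0 2.5 0 0 0; -1 0 0 1.5 0 0 0; -1 0 0 1.1 0 0 0"}}

```text
clock: 2.78
eef_pos: [612.6, 119.4, 136.6]
tool_rot: [-3.137, -0.606, 1.766]
force: [-0.3, -0.4, 1.1]
width: -0.4
gripper_force: 0.0
```

{"fn": "move_arm", "kwargs": {"targets": "-1 0 0 0 0 0 0; -1 0 -0.5 0 0 0 0; -1 0 -0.5 0 0 0 0; -1 0 -0.5 0 0 0 0; -1 0 0 0 0 0 0"}}

```text
clock: 3.2
eef_pos: [598.3, 115.8, 138.4]
tool_rot: [-3.139, -0.605, 1.767]
force: [-0.1, 0.1, 0.1]
width: -0.1
gripper_force: 0.0
```

Run:
```python
from h import *
local();print(RT.inv().apply(read_state()["force"]).round(1))
a=cam("wrist");b=cam("top")
B=cv2.resize(b[0]["color"][150:280,225:315,::-1],None,fx=3,fy=3,interpolation=cv2.INTER_CUBIC)
im=np.hstack([a[0]["color"][:390,80:560,::-1],B]);print(im.shape);cv2.imwrite("pics/w3.png",im)
```

```text
till [-49.3 -60.8 138.4] panel s,y,h [ -1.8 -60.8  31.1] rot err [ 0.1  0.3 -0.3]
[0.1 0.  0.1]
(390, 750, 3)
```

View pics/w3.png

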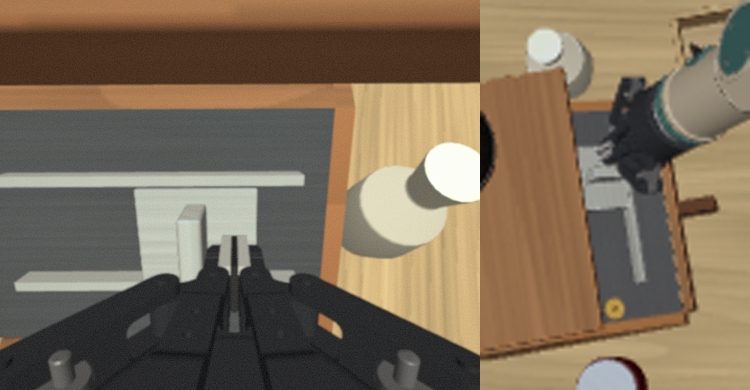

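Wrist view: the tip pair (about 13 mm wide) stands just right of the fin, over the plate. Pushing along till +y (tool -y).

{"fn": "move_arm", "kwargs": {"targets": "-1 0 -0.6 0 0 0 0; -1 0 -1 0 0 0 0; -1 0 -1 0 0 0 0; -1 0 -1 0 0 0 0; -1 0 -1 0 0 0 0"}}

```text
clock: 3.72
eef_pos: [555.2, 107.7, 138.4]
tool_rot: [3.139, -0.605, 1.769]
force: [2.6, -0.5, -1.1]
width: 0.4
gripper_force: 1.4
```

{"fn": "move_arm", "kwargs": {"targets": "-1 0 -0.8 0 0 0 0; -1 0 -0.5 0 0 0 0; -1 0 -0.3 0 0 0 0; -1 0 0 0 0 0 0"}}

```text
clock: 4.05
eef_pos: [537.8, 104.6, 138.0]
tool_rot: [-3.139, -0.606, 1.768]
force: [0.5, 0.1, 0.2]
width: 0.0
gripper_force: 0.2
```

Run:
```python
from h import *
local();print(RT.inv().apply(read_state()["force"]).round(1))
```

```text
till [-48.2   0.8 138. ] panel s,y,h [-1.1  0.8 30.1] rot err [ 0.   0.3 -0.2]
[ 0.  -0.5  0.2]
```

{"fn": "move_arm", "kwargs": {"targets": "-1 0 -0.4 0 0 0 0; -1 0 -0.3 0 0 0 0; -1 0 0 0 0 0 0"}}

```text
clock: 4.3
eef_pos: [534.2, 103.8, 138.1]
tool_rot: [3.137, -0.605, 1.769]
force: [7.1, 1.8, -2.6]
width: -0.1
gripper_force: 3.7
```

{"fn": "move_arm", "kwargs": {"targets": "-1 0 -0.3 0 0 0 0; -1 0 0 0 0 0 0"}}

```text
clock: 4.47
eef_pos: [534.0, 103.7, 138.3]
tool_rot: [3.131, -0.605, 1.77]
force: [11.4, 6.0, -6.6]
width: 0.0
gripper_force: 6.4
```

{"fn": "move_arm", "kwargs": {"targets": "-1 0 -0.2 0 0 0 0; -1 0 0 0 0 0 0"}}

```text
clock: 4.63
eef_pos: [534.0, 103.6, 138.4]
tool_rot: [3.128, -0.604, 1.77]
force: [14.8, 8.2, -9.4]
width: -0.1
gripper_force: 8.2
```

The force rises with no more travel, so the catch is at its stop. Back over to the button.

{"fn": "move_arm", "kwargs": {"targets": "-1 0 0.8 0 0 0 0; -1 0 1.5 0 0 0 0; -1 0 1.5 0 0 0 0; -1 0 2 0 0 0 0; -1 0 0 0 0 0 0"}}

```text
clock: 5.05
eef_pos: [585.7, 115.4, 137.8]
tool_rot: [3.141, -0.607, 1.77]
force: [1.2, 0.0, 0.6]
width: 0.0
gripper_force: 0.0
```

Run:
```python
from h import *
local();print(RT.inv().apply(read_state()["force"]).round(1))
a=cam("wrist");b=cam("top")
B=cv2.resize(b[0]["color"][150:280,225:315,::-1],None,fx=3,fy=3,interpolation=cv2.INTER_CUBIC)
im=np.hstack([a[0]["color"][:390,80:560,::-1],B]);cv2.imwrite("pics/w4.png",im)
```

```text
till [-47.1 -48.3 137.8] panel s,y,h [ -0.4 -48.3  29.4] rot err [ 0.1  0.2 -0.1]
[-0.2 -1.2  0.6]
```

View pics/w4.png

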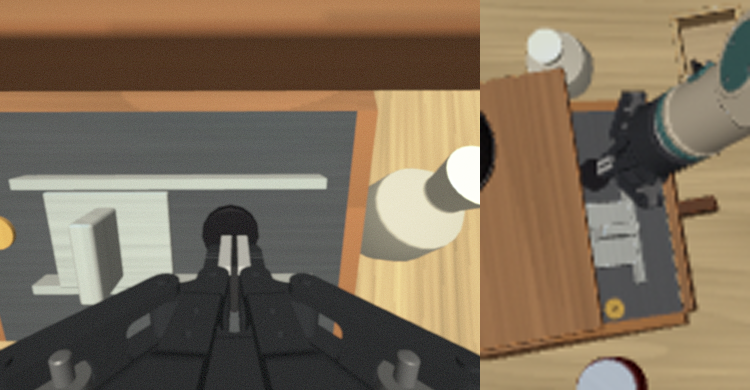

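The catch is clear to the left and the black button at about (230,230) sits under the tips at (233,237). Pressing.

{"fn": "move_arm", "kwargs": {"targets": "-1 0 -0.3 0.8 0 0 0; -1 0 0 0.8 0 0 0; -1 0 0 0.4 0 0 0; -1 0 0 0.3 0 0 0; -1 0 0 0 0 0 0"}}

```text
clock: 5.57
eef_pos: [576.6, 126.5, 118.3]
tool_rot: [-3.137, -0.607, 1.768]
force: [0.7, 0.2, 0.0]
width: 0.1
gripper_force: 0.0
```

{"fn": "move_arm", "kwargs": {"targets": "-1 0 0 0.2 0 0 0; -1 0 0 0.2 0 0 0; -1 0 0 0 0 0 0"}}

```text
clock: 5.82
eef_pos: [577.3, 128.3, 115.6]
tool_rot: [-3.14, -0.606, 1.768]
force: [-0.9, -0.1, 2.4]
width: -0.0
gripper_force: 1.2
```

Run:
```python
from h import *
local();print(RT.inv().apply(read_state()["force"]).round(1))
a=cam("top");cv2.imwrite("pics/z.png",a[0]["color"][:,:,::-1])
# dark-brown pull mask rightmost
hsv=cv2.cvtColor(a[0]["color"],cv2.COLOR_RGB2HSV)[180:260,270:370];m=(hsv[...,2]<85);ys,xs=np.nonzero(m);print(xs.max()+270 if len(xs) else None)
```

```text
till [-32.8 -42.6 115.6] panel s,y,h [ -1.4 -42.6   2.9] rot err [ 0.   0.3 -0.2]
[0.1 0.9 2.4]
368
```

{"fn": "move_arm", "kwargs": {"targets": "-1 0 0 0.2 0 0 0; -1 0 0 0.2 0 0 0; -1 0 0 0 0 0 0; -1 0 0 0 0 0 0"}}

```text
clock: 6.2
eef_pos: [577.2, 130.1, 112.9]
tool_rot: [-3.14, -0.606, 1.768]
force: [-2.2, -5.0, 7.9]
width: 0.2
gripper_force: 4.5
```

Run:
```python
from h import *
local();print(RT.inv().apply(read_state()["force"]).round(1))
a=cam("top");b=cam("wrist")
B=cv2.resize(a[0]["color"][150:280,225:345,::-1],None,fx=3,fy=3,interpolation=cv2.INTER_CUBIC)
im=np.hstack([b[0]["color"][:390,120:540,::-1],B]);cv2.imwrite("pics/w5.png",im)
```

```text
till [-31.  -42.9 112.9] panel s,y,h [ -1.4 -42.9  -0.3] rot err [ 0.1  0.3 -0.2]
[-4.4  3.2  7.9]
```

View pics/w5.png

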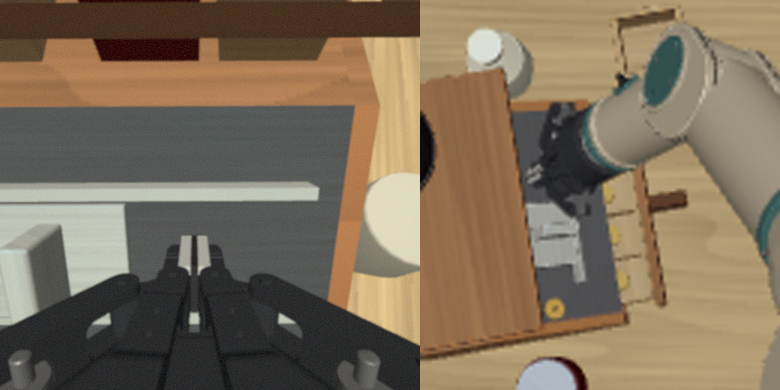

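The drawer sprang out: pull tip at about (688,200) in the picture, base at (648,203). Retreat, then measure the pull.

{"fn": "move_arm", "kwargs": {"targets": "-1 0 0 -1 0 0 0; -1 0 0 -2.5 0 0 0; -1 0 0 -3 0 0 0; -1 0 0 -3 0 0 0; -1 0 0 -3 0 0 0"}}

```text
clock: 6.72
eef_pos: [591.3, 60.3, 216.4]
tool_rot: [-3.14, -0.606, 1.769]
force: [-0.9, 0.1, -0.7]
width: 0.2
gripper_force: 0.0
```

Run:
```python
from h import *
local();a=cam("top");b=cam("side")
for u in((314.2,216.5),(301,217.8)):print("till",RT.inv().apply(plane(a,u,56)-O).round(1))
rows(O+RT.apply([-182,3,130]),RD,1,10)
```

```text
till [-102.2  -42.8  216.4] panel s,y,h [ -0.4 -42.8 125.3] rot err [ 0.1  0.3 -0.2]
till [-194.5    5.9   56. ]
till [-148.8    2.2   56. ]
dist 126.7 turn 34.5
1 -1.13 -0.49 0.29 0.05 -3.45 -0.04; 1 -1.11 -0.49 0.36 0.05 -3.45 -0.04; 1 -1.09 -0.49 0.43 0.05 -3.45 -0.04; 1 -1.06 -0.49 0.49 0.05 -3.45 -0.04; 1 -1.03 -0.49 0.56 0.05 -3.45 -0.04
1 -0.99 -0.49 0.62 0.05 -3.45 -0.04; 1 -0.95 -0.49 0.68 0.05 -3.45 -0.04; 1 -0.91 -0.49 0.73 0.05 -3.45 -0.04; 1 -0.86 -0.49 0.79 0.05 -3.45 -0.04; 1 -0.82 -0.49 0.84 0.05 -3.45 -0.04
```

{"fn": "move_arm", "kwargs": {"targets": "1 -1.1 -0.5 0.3 0 -3.5 0; 1 -1.1 -0.5 0.4 0 -3.5 0; 1 -1.1 -0.5 0.4 0 -3.5 0; 1 -1 -0.5 0.5 0 -3.5 0; 1 -1 -0.5 0.6 0 -3.5 0"}}

```text
clock: 7.23
eef_pos: [573.5, 20.0, 170.2]
tool_rot: [-3.14, -0.299, 1.769]
force: [-1.1, -0.8, 0.3]
width: 60.3
gripper_force: 0.0
```

{"fn": "move_arm", "kwargs": {"targets": "1 -1 -0.5 0.6 0 -3.4 0; 1 -0.9 -0.5 0.7 0 -3.4 0; 1 -0.9 -0.5 0.7 0 -3.4 0; 1 -0.8 -0.5 0.8 0 -3.4 0; 1 -0.7 -0.5 0.8 0 -3.4 0"}}

```text
clock: 7.65
eef_pos: [556.0, -20.0, 126.8]
tool_rot: [-3.14, -0.002, 1.77]
force: [0.9, -0.1, -1.4]
width: 85.4
gripper_force: 0.0
```

{"fn": "move_arm", "kwargs": {"targets": "1 0 0 0 0 0 0; 1 0 0 0 0 0 0"}}

```text
clock: 7.82
eef_pos: [555.7, -18.5, 126.9]
tool_rot: [-3.139, -0.006, 1.772]
force: [0.1, 0.2, 0.8]
width: 85.1
gripper_force: 0.0
```

Run:
```python
from h import *
local();a=cam("wrist");p,R=now();print("rot err down",np.degrees((R.inv()*RD).as_rotvec()).round(1),"w",read_state()["width"])
cv2.imwrite("pics/w6.png",a[0]["color"][:,:,::-1])
for x in(-150,-195):
  for y in(-8,8):
    v=a[1]@(a[2]@(O+RT.apply([x,y,56]))+a[3]);print(x,y,(v[:2]/v[2]).round(0))
```

```text
till [-172.3    8.   126.9] panel s,y,h [-109.1    8.    92.3] rot err [-0.1 34.7 -0.1]
rot err down [-0.1 -0.3 -0.1] w 85.10116751820074
-150 -8 [335. 185.]
-150 8 [314. 185.]
-195 -8 [334. 240.]
-195 8 [314. 240.]
```

View pics/w6.png

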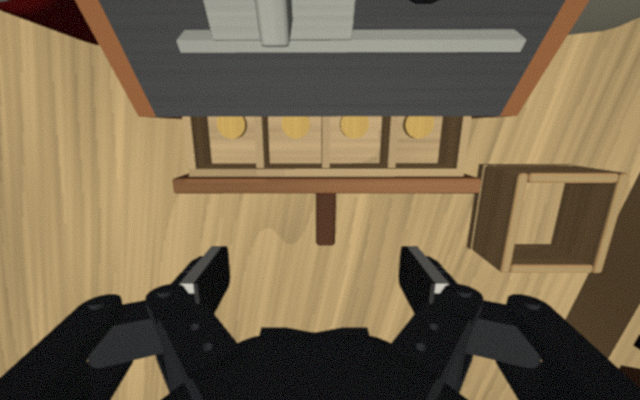

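The pull is centred at column 326, tip at row 245: till x about -177, y about -1. Correct, lower, close.

{"fn": "move_arm", "kwargs": {"targets": "1 -0.5 0.9 2.5 0 0 0; 1 0 0 2.5 0 0 0; 1 0 0 2.5 0 0 0; 1 0 0 1.5 0 0 0; 1 0 0 0.8 0 0 0"}}

```text
clock: 8.28
eef_pos: [565.3, -23.7, 27.3]
tool_rot: [-3.138, -0.006, 1.768]
force: [-0.2, -0.6, 0.7]
width: 85.6
gripper_force: 0.0
```

{"fn": "move_arm", "kwargs": {"targets": "1 0 0 0 0 0 0; -1 0 0 0 0 0 0; -1 0 0 0 0 0 0; -1 0 0 0 0 0 0; -1 0 0 0 0 0 0"}}

```text
clock: 8.7
eef_pos: [566.6, -23.1, 30.4]
tool_rot: [3.141, -0.004, 1.769]
force: [0.1, 0.2, 0.4]
width: 38.6
gripper_force: 0.0
```

{"fn": "move_arm", "kwargs": {"targets": "-1 0 0 0 0 0 0; -1 0 0 0 0 0 0; -1 0 0 0 0 0 0; -1 0 0 0 0 0 0; -1 0 0 0 0 0 0"}}

```text
clock: 9.12
eef_pos: [565.9, -23.1, 30.1]
tool_rot: [-3.14, -0.004, 1.77]
force: [-1.5, 0.3, 5.5]
width: 14.9
gripper_force: 58.6
```

Run:
```python
from h import *
local();print(RT.inv().apply(read_state()["force"]).round(1))
```

```text
till [-178.9   -1.1   30.1] panel s,y,h [-170.1   -1.1   16.7] rot err [-0.  34.8 -0.2]
[0.6 1.4 5.5]
```

{"fn": "move_arm", "kwargs": {"targets": "-1 -0.5 0 0 0 0 0; -1 -1.2 0 0 0 0 0; -1 -1.5 0 0 0 0 0; -1 -1.5 0 0 0 0 0; -1 -1.5 0 0 0 0 0"}}

```text
clock: 9.53
eef_pos: [578.1, -82.6, 30.0]
tool_rot: [-3.14, -0.005, 1.771]
force: [-2.5, 3.2, 8.0]
width: 14.8
gripper_force: 59.0
```

{"fn": "move_arm", "kwargs": {"targets": "-1 -1.2 0 0 0 0 0; -1 -0.8 0 0 0 0 0; -1 -0.5 0 0 0 0 0; -1 -0.4 0 0 0 0 0; -1 0 0 0 0 0 0"}}

```text
clock: 9.95
eef_pos: [584.5, -113.3, 30.1]
tool_rot: [-3.141, -0.003, 1.769]
force: [-1.2, -1.1, 6.6]
width: 15.2
gripper_force: 58.9
```

Run:
```python
from h import *
local();print(RT.inv().apply(read_state()["force"]).round(1))
```

```text
till [-271.    -1.2   30.1] panel s,y,h [-245.5   -1.2   69.6] rot err [ 0.1 34.9 -0.2]
[-0.9  1.4  6.6]
```

{"fn": "move_arm", "kwargs": {"targets": "-1 -0.3 0 0 0 0 0; -1 -0.3 0 0 0 0 0; -1 0 0 0 0 0 0"}}

```text
clock: 10.2
eef_pos: [585.2, -116.5, 30.1]
tool_rot: [-3.141, -0.006, 1.771]
force: [-2.1, 2.6, 7.9]
width: 14.8
gripper_force: 59.2
```

{"fn": "move_arm", "kwargs": {"targets": "-1 -0.3 0 0 0 0 0; -1 0 0 0 0 0 0"}}

```text
clock: 10.37
eef_pos: [585.2, -116.4, 30.0]
tool_rot: [-3.14, -0.009, 1.772]
force: [-4.2, 8.9, 11.2]
width: 15.4
gripper_force: 59.4
```

{"fn": "move_arm", "kwargs": {"targets": "-1 -0.2 0 0 0 0 0; -1 0 0 0 0 0 0"}}

```text
clock: 10.53
eef_pos: [585.2, -116.4, 30.0]
tool_rot: [-3.139, -0.011, 1.773]
force: [-5.8, 12.2, 11.7]
width: 14.8
gripper_force: 59.6
```

At the end stop with force rising. Let go and rise.

{"fn": "move_arm", "kwargs": {"targets": "1 0 0 0 0 0 0; 1 0 0 0 0 0 0; 1 0 0 0 0 0 0; 1 0 0 0 0 0 0; 1 0 0 0 0 0 0"}}

```text
clock: 10.95
eef_pos: [585.9, -123.7, 28.8]
tool_rot: [-3.14, -0.004, 1.769]
force: [-0.2, 0.6, -0.7]
width: 74.7
gripper_force: 0.0
```

{"fn": "move_arm", "kwargs": {"targets": "1 0 0 0 0 0 0; 1 0 0 -1.5 0 0 0; 1 0 0 -3 0 0 0; 1 0 0 -3.5 0 0 0; 1 0 0 -4 0 0 0"}}

```text
clock: 11.37
eef_pos: [584.9, -123.5, 148.8]
tool_rot: [-3.137, -0.005, 1.769]
force: [0.5, -0.4, 0.9]
width: 85.5
gripper_force: 0.0
```

{"fn": "move_arm", "kwargs": {"targets": "1 -2 0 -3 0 0 0; 1 -3 0 -1 0 0 0; 1 -3 0 0 0 0 0; 1 0 0 0 0 0 0"}}

```text
clock: 11.7
eef_pos: [602.6, -211.3, 189.8]
tool_rot: [3.142, 0.004, 1.761]
force: [-0.6, -1.8, 0.1]
width: 85.6
gripper_force: 0.0
```

Run:
```python
from h import *
a=cam("side");b=cam("wrist")
A=cv2.resize(a[0]["color"][130:350,140:340,::-1],None,fx=1.8,fy=1.8,interpolation=cv2.INTER_CUBIC)
B=b[0]["color"][:396,100:540,::-1];A=A[:396];B=np.pad(B,((0,len(A)-len(B)),(0,0),(0,0)))
cv2.imwrite("pics/w7.png",np.hstack([A,B]))
```

```text
(no output)
```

View pics/w7.png

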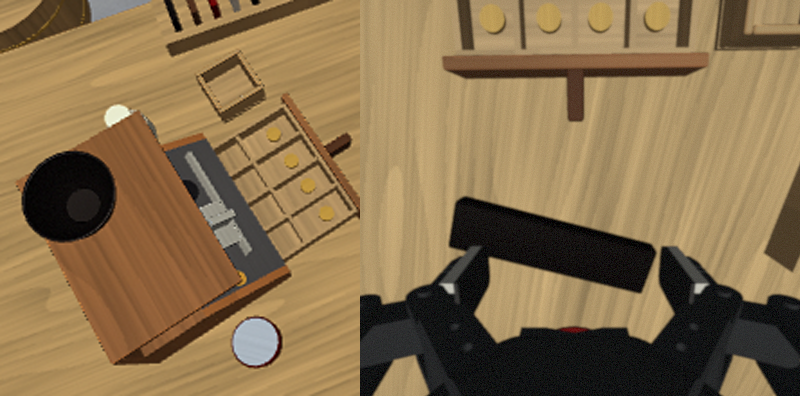

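The drawer is fully out, the catch is aside with the button uncovered, the wares are undisturbed and the gripper is clear of everything. Handing in.

```bash
python3 -c "
from cell import order;print(order.finish_job())"
```

```text
the job is handed in; nothing more can be done
None
```

I opened the till and handed the job in at about 12 s: catch slid to its stop, button pressed, drawer pulled to its stop and let go. The last pictures showed no wares shifted; the hand-in gave no verdict.

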